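Set up a cased field meter: open lid, flip stand, hold panel up

ROBOT

A 6-joint arm with a two-finger parallel gripper is mounted at the origin on a cart in front of the work surface, level with it; the furniture and walls round the work are solid. World frame = base frame: x ahead of the robot, y to its left, z up, the work surface at z = 0. Lengths are in m, angles in rad, forces in N, time in s.
With the tool pointing down it reaches from about 0.3 to 0.775 m from the base axis. Payload 14.6 kg.
Tool frame: the origin (TCP) lies at the very end of the fingers, on their centre line; the grasp point (between the pads) lies 19 mm behind it; z points along the fingers, y is the line along which they close (so a half turn about z gives the same grasp; the last joint's range is limited). The gripper opens to 94 mm and grips with 3 to 60 N. Pads are 16 mm wide; open, the fingers measure 119 mm over their backs; the gripper's body (75 mm by 177 mm) begins 78 mm behind the grasp point.
Start: joints at [1.146, 0.3, 1.521, -0, 1.321, -0.067], TCP at [0.193, 0.515, 0.18] pointing down, gripper open.
Joint ranges: [-3.03, 3.03], [-0.79, 2.21], [0.23, 2.52], [-1.04, 4.18], [0, 3.07], [-2.55, 2.55]. Speed limits (rad/s): [2.22, 2.22, 2.57, 3.14, 3.14, 3.14].

INTERFACE

Orientations are given as [roll, pitch, yaw] about the fixed x, y, z axes, in that order (R = Rz(yaw) Ry(pitch) Rx(roll)).
In Python, from station import ctrl, cams gives the robot as it stands. The module is installed in compiled form; this text tells all that it offers.
- The arm moves only by the tool arm_command, never from a script. Its argument "plan" is a list that holds one entry, the list of rows, each a list of 7 numbers: the shift along the tool's x, y, z in mm, then the turn, a rotation vector about the tool's x, y, z in rad, then the closure, from -1 (fully open) to 1 (shut). A call has 1 to 12 rows; each row is the pose to reach, as a shift and turn from the pose commanded when the call began, along the tool's axes at that moment; what a row does not reach only later rows make up. A row lasts 1/10 s, in which the tool goes at most 50 mm and 8.59 degrees, less where a joint would pass 70% of its speed; a pose out of reach is approached as far as the arm can. A call with a gripper value outside its range is refused whole. The fingers move at their own pace and stop on an object; "squeeze" is the grip in N (left out, the last holds). Time passes only in rows, so rows that repeat a pose let the fingers close. It gives the time, the measured TCP pose, the force, the opening and the grip force at its end, in the units of the state.
- ctrl.get_obs(): the state, without advancing time (a new reading comes with each control period).
- cams.camera(name): name is "scene" or "top" or "wrist"; returns (picture, depth): 400x640x3 uint8, blue, green, red; 400x640 float32, m along the optical axis (not along the pixel's ray), 0 where there is no reading.
- cams.camera_info(name): a dict with "fx", "fy", "cx", "cy" (pixels), "world_to_cam" (4x4, takes a point from world to camera coordinates). Camera axes: x right, y down, z forward; pixel columns grow to the right and rows downward; lengths in m; the calibration is good to about 2 mm. A picture is of the moment at which its call begins: read the wrist's pose just before it. camera_info takes no time and is no camera call; for the wrist camera it gives the pose at the moment of the call.
- ctrl.hand_in(): hands the job in; it is judged then, once.
The state is a dict: "time_s": time; "qpos": joint angles; "joint_vel": joint speeds; "tau": joint torques, N m; "ee_pos": TCP position; "eef_rot": TCP orientation; "force": force on the tool from outside, world axes, zero at the start; "moment": the same for the moment, N m; "grip_width": finger opening in m; "grip_force": force on a finger pad.
Only numpy, scipy, OpenCV 4.12 (cv2) and the standard library are available. Lean on these libraries where they do the work, as an engineer would, in place of code of your own. Each camera call takes 0.05 s, during which the arm holds its last target. There are 200 camera calls.

TASK

Set up the portable water meter in the grey case: lift the lid until it rests open on its stop, then, with the display panel still lying face down, flip the kickstand on its back over its dead centre until it snaps fully out. Raise the panel by its handle bar to upright, so that the kickstand's foot presses on its rest, and keep hold of it there: its hinge is slack and it would tip forward while I plug in the probes, so finish still holding it. Leave the vials in the case and the bottle and pen on the bench undisturbed.

Things in the scene. Friction and masses are not known exactly. Their poses are not given: they have to be found in the camera images.
- meter_case: Grey plastic carrying case fixed on the bench, base 202 x 280 mm and 36 mm high, 96 mm high with the lid shut. Origin: centre of the underside; x points from the front (handle side, towards the robot) to the hinge side, y to the left seen from the robot, z up. Everything in it turns about axes parallel to its y.
- lid (a joint): Angle of the lid about its hinge, which runs along y at the back of the base: 0 shut, 1.60 rad fully open, where it rests on two stop lugs behind the case. The lid (0.35 kg, hollow, 58 mm deep) falls shut when let go below about 1.25 rad and falls open by itself beyond; nothing latches it. A PC tower stands close behind it, so it is best let go at about 1.4 rad.
- lid_hinge (a point): Point on the lid's hinge axis, middle of the case's width (in the case frame x +105, y 0, z +36 mm).
- lid_handle (a point): Middle of the lid's black pull handle: a round bar 12 mm thick, 94 mm long between its two stalks, along y, its centre 37 mm in front of the lid's front face (31 mm free between) and 62 mm above the bench when shut; 244 mm from the hinge axis.
- panel_hinge (a joint): Angle of the display panel about its hinge: 0 stowed, lying face down with its free edge and handle towards the robot. Upright (screen facing the robot) the kickstand's foot touches its rest at about 1.56 rad and, pushed back, is firm at about 1.60 rad. Near-frictionless: let go, even upright, it tips forward to 0. Without the kickstand it would go back to 2.0.
- panel_axis (a point): Point on the panel's hinge axis, in the middle of the panel's width (in the case frame x +30, y +50, z +69 mm); the axis runs along y.
- meter_panel: White display panel (0.4 kg), 150 mm wide, 26 mm thick, 128 mm from hinge to free edge, with a notch 80 mm wide cut through it in the middle from 50 mm to the handle bar. Origin on the hinge axis, mid width; at joint 0 its axes are those of the case: it extends along its -x, its back is the plane z = 0 (up when stowed) and its screen side is z = -26 mm.
- panel_handle (a point): Middle of the panel's handle: a round aluminium bar 12 mm thick, 80 mm free length, along y across the mouth of the notch, 118 mm from the hinge axis and 10 mm below the panel's back. Stowed it lies 59 mm above the bench, 23 mm above the rim of the case; 62 mm are free between it and the notch's bottom; the foam below lies 28 mm above the bench.
- kickstand_joint (a joint): Angle of the kickstand about its pivot on the panel's back: 0 stowed, lying flat along the panel's back and pointing to the free edge; grows as the foot swings up and over towards the hinge side; 2.36 rad fully out at its stop. A spring pulls it to either end, away from a dead centre at about 1.3 rad (about 2 N at the foot).
- kickstand_pivot (a point): Middle of the kickstand's pivot axis, along y, on the panel 31 mm from the hinge axis and 10 mm above the panel's back.
- kickstand: The kickstand, a steel bail (U): two flat arms 6 mm wide, 60 mm apart in y, run 50 mm along its -x from the pivots to a crossbar. Origin on the pivot axis, midway; at joint 0 its axes are those of the panel.
- kickstand_foot (a point): Middle of the kickstand's foot: its crossbar, a round black rubber bar 12 mm thick along y with 54 mm free between the two arms, 50 mm from the pivot. Stowed, it lies over the panel's notch, 81 mm from the panel's hinge axis and 79 mm above the bench, with 25 mm free to the handle bar in front of it and to the notch's edge behind it.
- foot_rest: Grey channel on the black battery box behind the panel, 34 mm (x) x 80 mm (y), 5 mm thick with two lips 4 mm higher along y, origin under its centre (in the case frame x +75, y +50, z +54 mm): the kickstand's foot stands between the lips when the panel is upright, and the back lip keeps it from sliding.
- vial_a: Brown glass vial with a white cap, 21 mm wide and 47 mm high, standing loose in a well of the case's foam, right of the panel. Origin: centre of its underside, z up.
- vial_b: The second vial, like the first, in the next well.
- rinse_bottle: White bottle with a blue cap, 45 mm wide and 96 mm high, standing loose on the bench left of the case. Origin: centre of its underside.
- marker_pen: White and black marker pen, 135 mm long along its y and 16 mm thick, lying loose on the bench left of the case. Origin: centre of its underside.

How it is judged:
On the way, in this order (a step that is already met when the one before it is completed fails the run):
1. the lid is open on its stop, the kickstand still stowed (value of joint lid above 1.5 rad and value of joint kickstand_joint below 0.6 rad), for 0.2 s.
2. the kickstand is fully out, past its dead centre, while the panel still lies stowed (value of joint kickstand_joint above 2.25 rad and value of joint panel_hinge below 0.25 rad), for 0.2 s.
3. the panel is raised upright (value of joint panel_hinge above 1.45 rad and value of joint kickstand_joint above 2.2 rad), for 0.2 s.
At the end, for the whole second after the job is handed in: The lid is open on its stop (over 1.5 rad), the kickstand is fully out (over 2.2 rad), and the panel is still and upright (1.50 to 1.68 rad), held by the fingers (over 2 N of contact with the panel), with the kickstand's foot pressed on its rest (over 1 N) (value of joint each of lid, panel_hinge above 1.5 rad and value of joint kickstand_joint above 2.2 rad and value of joint panel_hinge below 1.68 rad and contact force between the fingers and meter_panel above 2 N and contact force between kickstand and foot_rest above 1 N and velocity of joint panel_hinge between -0.1 and 0.1 rad/s); the arm keeps its last pose, push and grip.
It fails at once if a vial in the case was lifted out, moved or tipped (20 mm, 0.4 rad) (distance of any of vial_a, vial_b from where it was at the start of the episode above 0.02 m or angle between any of vial_a, vial_b's own z axis and vertical above 0.4 rad).
It fails at once if the bottle or the pen was disturbed (30 mm) (distance of any of rinse_bottle, marker_pen from where it was at the start of the episode above 0.03 m).
It also fails if it takes over 64 s, if anything falls off the work surface, if the arm or the gripper's body presses on something with over 40 N, if the wrist force passes 120 N, or if a joint passes its speed limit or range.

## Working session

There is one attempt and no reset: what is moved stays moved. The work goes in short steps, Python scripts to look and compute and a tool call to move; the robot and the scene stay as the last step left them, time stands still between calls to the robot, and variables do not carry over. Pictures are saved under pics/ and viewed, at most 13 in all, crops included, and the job is handed in when it is done.

Besides the shell and the picture viewer there is one more tool, called after "Call:" as name(argument=value, ...) on one line, values as JSON. arm_command: Moves the arm, as the interface text tells. Its arguments: {"type":"object","properties":{"plan":{"type":"array"},"squeeze":{"type":"number"}},"required":["plan"]}

```bash
mkdir -p pics; ls
python3 - <<'E'
from station import ctrl,cams
import cv2,numpy as np
for n in("scene","top"):
    p,d=cams.camera(n); cv2.imwrite(f"pics/{n}0.png",p); np.save(f"{n}0.npy",d); i=cams.camera_info(n); print(n,i)
    np.savez(f"{n}0i.npz",**i)
o=ctrl.get_obs(); print({k:np.round(v,3) for k,v in o.items()})
E
```

```text
pics
scene {'fx': 403.77519283732926, 'fy': 403.77519283732926, 'cx': 323.3316135249447, 'cy': 197.56990467999685, 'world_to_cam': array([[ 0.86861837, -0.49538551, -0.00976313, -0.39571871],
       [-0.38546237, -0.66323399, -0.6415134 ,  0.36539616],
       [ 0.3113212 ,  0.56099364, -0.7670497 ,  0.85263105],
       [ 0.        ,  0.        ,  0.        ,  1.        ]])}
top {'fx': 482.2505664642085, 'fy': 482.2505664642085, 'cx': 320.64904257666745, 'cy': 208.55191203360826, 'world_to_cam': array([[-6.34621171e-03, -9.99979831e-01, -2.51459093e-04,
         1.67620774e-01],
       [-9.91799606e-01,  6.32639564e-03, -1.27646065e-01,
         5.63183579e-01],
       [ 1.27645081e-01, -5.60671924e-04, -9.91819751e-01,
         1.20240207e+00],
       [ 0.00000000e+00,  0.00000000e+00,  0.00000000e+00,
         1.00000000e+00]])}
{'time_s': np.float64(0.1), 'qpos': array([ 1.146,  0.3  ,  1.521,  0.   ,  1.321, -0.067]), 'joint_vel': array([-0.001, -0.002,  0.   ,  0.001,  0.   , -0.001]), 'tau': array([ 3.0000e-03, -5.3264e+01, -3.5329e+01,  7.1000e-02,  2.3000e-02,
       -0.0000e+00]), 'ee_pos': array([0.193, 0.515, 0.179]), 'eef_rot': array([-3.141, -0.   ,  2.784]), 'force': array([ 0.206,  0.56 , -0.062]), 'moment': array([ 0.033,  0.03 , -0.041]), 'grip_force': np.float64(0.0), 'grip_width': np.float64(0.094)}
```

View pics/scene0.png

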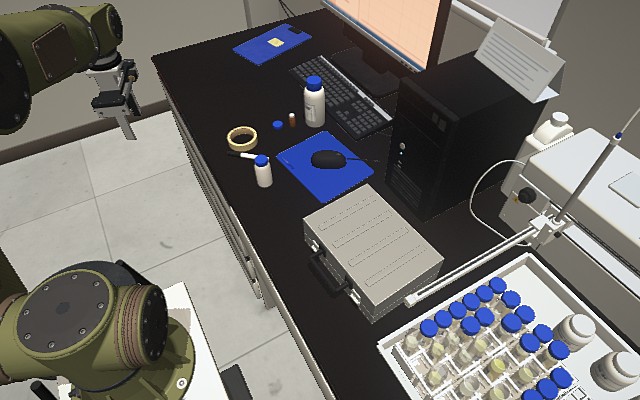

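View pics/top0.png

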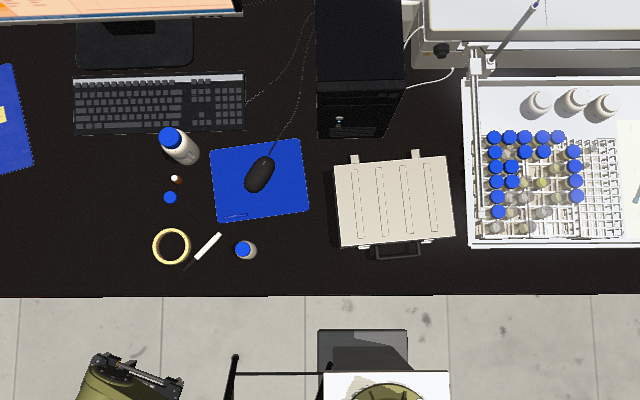

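Scene view: the closed case is centred near (372,250) with its handle at about (325,275), and the tower stands close behind it. Top view: lid corners are at about (333,165), (446,157), (455,237) and (340,248), handle at (397,250). The bottle is at (245,250) and the pen at (205,245), well to the left.

```bash
cat > h.py <<'E'
import numpy as np,cv2
from scipy.spatial.transform import Rotation as R
def cloud(d,i):
    v,u=np.mgrid[:d.shape[0],:d.shape[1]]
    c=np.stack([(u-i["cx"])/i["fx"]*d,(v-i["cy"])/i["fy"]*d,d],-1)
    W=np.linalg.inv(i["world_to_cam"]); w=c@W[:3,:3].T+W[:3,3]
    w[d<=0]=np.nan
    return w
def rot(o): return R.from_euler("xyz",o["eef_rot"])
def delta(o,pos,Rt):
    "shift mm / rotvec in tool frame from measured pose o to world pos, Rotation Rt"
    r=rot(o); return np.r_[r.inv().apply(np.array(pos)-o["ee_pos"])*1000],(r.inv()*Rt).as_rotvec()
E
python3 - <<'E'
from h import *
for n in("top","scene"):
    d=np.load(n+"0.npy"); i=dict(np.load(n+"0i.npz")); w=cloud(d,i)
    z=w[...,2]
    m=(abs(z-.096)<.012)&(w[...,0]>.3)&(w[...,0]<.8)&(w[...,1]<.13)&(w[...,1]>-.35)
    k,l,s,c=cv2.connectedComponentsWithStats(m.astype(np.uint8)); j=1+np.argmax(s[1:,4])
    P=w[l==j]; print(n,s[j],np.nanmedian(P[:,2]))
    print(cv2.minAreaRect((P[:,:2]*1000).astype(np.float32)))
    print(np.round(cv2.boxPoints(cv2.minAreaRect((P[:,:2]*1000).astype(np.float32)))))
    if n=="top":
        b=w[225:270,360:440]; 
        mm=(b[...,2]>.05)&(b[...,2]<.085); q=b[mm]; print("handleish",len(q),np.nanmin(q,0),np.nanmax(q,0),np.nanmedian(q,0)); 
        t=w[:140,310:410].reshape(-1,3); t=t[(t[:,2]>.05)&(t[:,2]<.6)]; print("tower",np.nanmin(t,0),np.nanmax(t,0))
E
```

```text
top [ 335  156  121   91 9260] 0.09413990689213203
((576.856201171875, -15.122451782226562), (202.29478454589844, 280.66827392578125), 4.897674560546875)
[[ 464.  116.]
 [ 488. -164.]
 [ 690. -146.]
 [ 666.  133.]]
handleish 433 [ 0.43122329 -0.13243893  0.05069455] [0.48543611 0.0671504  0.08398478] [ 0.44603658 -0.02809916  0.06697247]
tower [ 0.75085039 -0.07213901  0.05017589] [1.07680094 0.17762178 0.36429665]
scene [ 303  184  142  124 8853] 0.09493701658027776
((575.8285522460938, -15.648178100585938), (205.1343231201172, 281.9320373535156), 5.065539360046387)
[[ 461.  116.]
 [ 486. -165.]
 [ 690. -147.]
 [ 666.  134.]]
```

```bash
cat >> h.py <<'E'
C=np.array([.5765,-.0154,0]); PSI=.0864; RC=R.from_euler("z",PSI)
def case(p): return C+RC.apply(np.array(p)/1000)
def tool(bar,d,tilt):
    "tool pose with the bar at case point (mm), d mm behind the TCP, tilt from vertical towards the lid"
    s,c=np.sin(tilt),np.cos(tilt)
    z=RC.apply([s,0,-c]); y=RC.apply([c,0,s]); M=R.from_matrix(np.c_[np.cross(y,z),y,z])
    return case(bar)+z*d/1000,M
def show(o,*a):
    p,M=tool(*a); s,r=delta(o,p,M); print(np.round(s),np.round(r,3),"world",np.round(p,3))
def lid(t): f=t+np.arctan2(26,243); return [105-244.4*np.cos(f),0,36+244.4*np.sin(f)]
def foot(a): return [-1-50*np.cos(a),50,79+50*np.sin(a)]
def bar(t): c,s=np.cos(t),np.sin(t); return [30-118*c-10*s,50,69+118*s-10*c]
E
python3 - <<'E'
from h import *
from station import ctrl
o=ctrl.get_obs(); print(o["ee_pos"])
b=np.array(lid(0)); show(o,b+[0,0,150],16,.3); show(o,b+[0,0,60],16,.3)
E
```

```text
[0.19251833 0.51494346 0.1794694 ]
[-425. -420.  -17.] [-0.268 -0.168  1.118] world [ 0.444 -0.027  0.197]
[-425. -419.   73.] [-0.268 -0.168  1.118] world [ 0.444 -0.027  0.107]
```

Call:
arm_command(plan=[[[0,0,-50,0,0,0,0.3],[-50,-50,-60,-0.03,-0.02,0.12,0.3],[-85,-85,-60,-0.06,-0.04,0.25,0.3],[-120,-120,-60,-0.09,-0.06,0.37,0.3],[-160,-160,-60,-0.12,-0.08,0.5,0.3],[-200,-200,-60,-0.15,-0.09,0.62,0.3],[-240,-240,-60,-0.18,-0.11,0.75,0.3],[-280,-280,-60,-0.21,-0.13,0.87,0.3],[-320,-315,-60,-0.24,-0.15,1.0,0.3],[-360,-355,-60,-0.26,-0.16,1.08,0.3],[-395,-390,-60,-0.268,-0.168,1.118,0.3],[-425,-420,-60,-0.268,-0.168,1.118,0.3]]], squeeze=15)

```text
time_s: 1.3
ee_pos: [0.4236, 0.0146, 0.2402]
eef_rot: [2.84, -0.001, 1.656]
force: [0.5, 1.9, 0.1]
grip_width: 0.0326
grip_force: 0.0
```

Run:
```python
from h import *
from station import ctrl,cams
import cv2
o=ctrl.get_obs(); print(o["ee_pos"],o["eef_rot"],o["qpos"],o["grip_width"],o["time_s"])
b=np.array(lid(0)); show(o,b+[0,0,60],16,.3); show(o,b,16,.3)
p,d=cams.camera("wrist"); cv2.imwrite("pics/w1.png",p); i=cams.camera_info("wrist")
w=cloud(d,i); print(i["world_to_cam"])
m=(w[...,2]>.045)&(w[...,2]<.08)&(w[...,0]<.465)&(w[...,0]>.4)&(p.max(-1)<90)
q=w[m]; print(len(q)); 
if len(q): print(np.percentile(q,[2,50,98],axis=0).round(4), "pred",case(b))
```

```text
[0.42363038 0.01455759 0.24018204] [ 2.84024898e+00 -9.61832405e-04  1.65569388e+00] [-0.08876716 -0.24167006  1.96885527  0.05806748  1.11814834 -0.19112655] 0.032644819306461355 1.3
[-43. -24. 132.] [ 0.001 -0.    -0.002] world [ 0.444 -0.027  0.107]
[-43. -42. 190.] [ 0.001 -0.    -0.002] world [ 0.444 -0.027  0.047]
[[ 9.51763609e-01  7.82367486e-02  2.96690149e-01 -4.77452184e-01]
 [-4.92100667e-05 -9.66906826e-01  2.55129747e-01 -3.29520387e-02]
 [ 3.06832252e-01 -2.42837808e-01 -9.20262880e-01  3.10362790e-01]
 [ 0.00000000e+00  0.00000000e+00  0.00000000e+00  1.00000000e+00]]
843
[[ 0.4313 -0.0866  0.0598]
 [ 0.4403 -0.01    0.0671]
 [ 0.4637  0.0238  0.0699]] pred [ 0.43900187 -0.02730949  0.06200138]
```

Call:
arm_command(plan=[[[0,0,0,0,0,0,0.35],[0,0,0,0,0,0,0.35],[0,0,0,0,0,0,0.35]]])

```text
time_s: 1.65
ee_pos: [0.4231, 0.0179, 0.2399]
eef_rot: [2.842, -0.001, 1.659]
force: [0.1, 0.4, -0.3]
grip_width: 0.0305
grip_force: 0.0
```

Run:
```python
from h import *
from station import ctrl,cams
import cv2
o=ctrl.get_obs()
b=np.array(lid(0)); show(o,b+[0,0,60],16,.3); show(o,b,16,.3)
i=cams.camera_info("wrist");p,d=cams.camera("wrist"); cv2.imwrite("pics/w1.png",p)
w=cloud(d,i)
m=(w[...,2]>.064)&(w[...,2]<.075)&(w[...,0]<.455)&(w[...,0]>.4)&(p.max(-1)<90)
q=w[m]; print(len(q)); 
if len(q): print(np.percentile(q,[2,50,98],axis=0).round(4), "pred",case(b))
```

```text
[-47. -23. 132.] [-0.    -0.002  0.002] world [ 0.444 -0.027  0.107]
[-47. -41. 189.] [-0.    -0.002  0.002] world [ 0.444 -0.027  0.047]
611
[[ 0.4295 -0.0755  0.0646]
 [ 0.4374 -0.0029  0.0675]
 [ 0.4537  0.0295  0.07  ]] pred [ 0.43900187 -0.02730949  0.06200138]
```

View pics/w1.png

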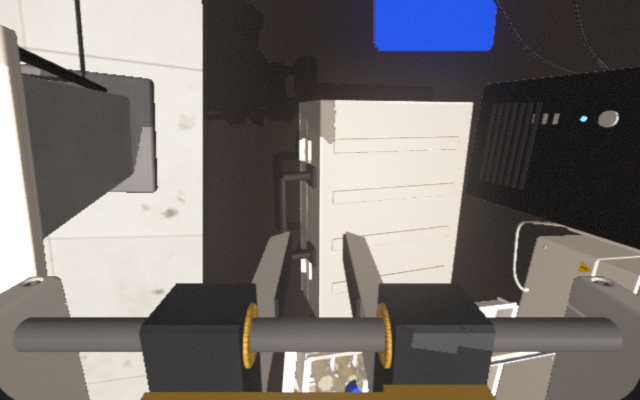

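The wrist view shows the black handle bar at about (285,175) to (285,255), in line with the prediction. I'll approach along the tool axis.

Call:
arm_command(plan=[[[-25,-20,10,0,0,0,0.35],[-47,-41,30,0,0,0,0.35],[-47,-41,60,0,0,0,0.35],[-47,-41,95,0,0,0,0.35],[-47,-41,125,0,0,0,0.35],[-47,-41,145,0,0,0,0.35],[-47,-41,160,0,0,0,0.35],[-47,-41,175,0,0,0,0.35],[-47,-41,189,0,0,0,0.35],[-47,-41,189,0,0,0,0.35],[-47,-41,189,0,0,0,0.35]]])

```text
time_s: 2.8
ee_pos: [0.444, -0.0277, 0.0475]
eef_rot: [2.842, -0.001, 1.659]
force: [-0.1, -0.2, 0.3]
grip_width: 0.0307
grip_force: 0.0
```

Run:
```python
from h import *
from station import ctrl
o=ctrl.get_obs(); print(o["ee_pos"],o["force"])
for t,ti in zip(np.linspace(0,1.4,25),np.linspace(.3,.55,25)): print(round(t,2),end=" "); show(o,lid(t),16,ti)
```

```text
[ 0.44403235 -0.02769744  0.04752926] [-0.08636355 -0.15910766  0.29369006]
0.0 [ 1. -0.  1.] [-0.    -0.002  0.001] world [ 0.444 -0.027  0.047]
0.06 [  1.   6. -12.] [-0.011 -0.002  0.001] world [ 0.446 -0.027  0.061]
0.12 [  1.  13. -25.] [-0.021 -0.002  0.001] world [ 0.449 -0.026  0.075]
0.18 [  1.  20. -37.] [-0.032 -0.002  0.001] world [ 0.452 -0.026  0.089]
0.23 [  1.  29. -49.] [-0.042 -0.002  0.001] world [ 0.457 -0.026  0.102]
0.29 [  1.  38. -60.] [-0.052 -0.002  0.001] world [ 0.462 -0.025  0.116]
0.35 [  1.  47. -70.] [-0.063 -0.002  0.001] world [ 0.468 -0.025  0.129]
0.41 [  1.  57. -81.] [-0.073 -0.002  0.001] world [ 0.475 -0.024  0.141]
0.47 [  1.  68. -90.] [-0.084 -0.002  0.001] world [ 0.483 -0.024  0.154]
0.52 [  1.  80. -99.] [-0.094 -0.002  0.001] world [ 0.491 -0.023  0.166]
0.58 [   1.   92. -107.] [-0.104 -0.002  0.001] world [ 0.5   -0.022  0.177]
0.64 [   1.  104. -115.] [-0.115 -0.002  0.001] world [ 0.509 -0.021  0.188]
0.7 [   1.  117. -121.] [-0.125 -0.002  0.001] world [ 0.519 -0.02   0.198]
0.76 [   1.  130. -127.] [-0.136 -0.002  0.001] world [ 0.
[... 164 characters left out ...]
  0.225]
0.93 [   1.  171. -141.] [-0.167 -0.002  0.001] world [ 0.565 -0.016  0.232]
0.99 [   1.  185. -144.] [-0.177 -0.002  0.001] world [ 0.578 -0.015  0.239]
1.05 [   1.  199. -146.] [-0.188 -0.002  0.001] world [ 0.591 -0.014  0.246]
1.11 [   1.  213. -147.] [-0.198 -0.002  0.001] world [ 0.604 -0.013  0.251]
1.17 [   1.  228. -147.] [-0.209 -0.002  0.001] world [ 0.617 -0.012  0.256]
1.22 [   1.  242. -147.] [-0.219 -0.002  0.001] world [ 0.631 -0.011  0.26 ]
1.28 [   1.  257. -146.] [-0.229 -0.002  0.001] world [ 0.645 -0.009  0.263]
1.34 [   1.  271. -144.] [-0.24  -0.002  0.001] world [ 0.66  -0.008  0.265]
1.4 [   1.  285. -141.] [-0.25  -0.002  0.001] world [ 0.674 -0.007  0.266]
```

Call:
arm_command(plan=[[[0,0,0,0,0,0,1],[0,0,0,0,0,0,1],[0,0,0,0,0,0,1],[0,0,0,0,0,0,1]]], squeeze=15)

```text
time_s: 3.2
ee_pos: [0.4442, -0.0287, 0.0475]
eef_rot: [2.841, -0.001, 1.657]
force: [0.2, -0.1, 0.5]
grip_width: 0.0023
grip_force: 0.0
```

Call:
arm_command(plan=[[[0,3,-6,-0.005,0,0,1],[0,6,-13,-0.01,0,0,1],[0,13,-25,-0.02,0,0,1],[0,20,-37,-0.03,0,0,1],[0,29,-49,-0.04,0,0,1],[0,38,-60,-0.05,0,0,1],[0,47,-71,-0.06,0,0,1],[0,57,-81,-0.07,0,0,1],[0,68,-90,-0.08,0,0,1]]])

```text
time_s: 4.1
ee_pos: [0.4829, -0.0254, 0.1544]
eef_rot: [2.761, -0.001, 1.657]
force: [0.2, -0.4, -0.0]
grip_width: 0.0008
grip_force: 0.0
```

Run:
```python
from h import *
from station import ctrl
o=ctrl.get_obs(); print(o["ee_pos"],o["force"],o["grip_width"])
for t,ti in zip(np.linspace(0,1.4,25)[8:],np.linspace(.3,.55,25)[8:]): print(round(t,2),end=" "); show(o,lid(t),16,ti)
```

```text
[ 0.4829409  -0.02537468  0.15444416] [ 0.18728172 -0.35879286 -0.03293573] 0.0007574538934102394
0.47 [ 2. -1.  1.] [-0.002 -0.001 -0.   ] world [ 0.483 -0.024  0.154]
0.52 [ 2. 12. -7.] [-0.013 -0.001 -0.   ] world [ 0.491 -0.023  0.166]
0.58 [  2.  24. -15.] [-0.023 -0.001 -0.   ] world [ 0.5   -0.022  0.177]
0.64 [  2.  37. -21.] [-0.034 -0.001 -0.   ] world [ 0.509 -0.021  0.188]
0.7 [  2.  50. -27.] [-0.044 -0.001 -0.   ] world [ 0.519 -0.02   0.198]
0.76 [  2.  64. -32.] [-0.054 -0.001 -0.   ] world [ 0.53  -0.019  0.207]
0.82 [  2.  77. -36.] [-0.065 -0.001 -0.   ] world [ 0.541 -0.018  0.216]
0.87 [  2.  91. -39.] [-0.075 -0.001 -0.   ] world [ 0.553 -0.017  0.225]
0.93 [  2. 106. -42.] [-0.086 -0.001 -0.   ] world [ 0.565 -0.016  0.232]
0.99 [  2. 120. -43.] [-0.096 -0.001 -0.   ] world [ 0.578 -0.015  0.239]
1.05 [  2. 134. -44.] [-0.107 -0.001 -0.   ] world [ 0.591 -0.014  0.246]
1.11 [  2. 149. -44.] [-0.117 -0.001 -0.001] world [ 0.604 -0.013  0.251]
1.17 [  2. 163. -44.] [-0.127 -0.001 -0.001] world [ 0.617 -0.012  0.256]
1.22 [  2. 177. -42.] [-0.138 -0.001 -0.001] world [ 0.631 -0.011  0.26 ]
1.28 [  2. 192. -40.] [-0.148 -0.001 -0.001] world [ 0.645 -0.009  0.263]
1.34 [  2. 206. -37.] [-0.159 -0.001 -0.001] world [ 0.66  -0.008  0.265]
1.4 [  2. 220. -32.] [-0.169 -0.001 -0.001] world [ 0.674 -0.007  0.266]
```

The grip missed the bar: the fingers closed on nothing. I'll look again before going on.

Run:
```python
from h import *
from station import ctrl,cams
import cv2
a,d=cams.camera("scene"); i=cams.camera_info("scene")
b,e=cams.camera("top"); j=cams.camera_info("top")
wd=cloud(e,j)
q=wd[(wd[...,2]>.085)&(wd[...,2]<.11)&(wd[...,0]>.44)&(wd[...,0]<.72)&(abs(wd[...,1]+.015)<.15)]
print("lid top",len(q),np.median(q,0))
c,f=cams.camera("wrist"); k=cams.camera_info("wrist")
w=cloud(f,k)
for nm,img,W in(("w",c,w),("t",b,wd),("s",a,cloud(d,i))):
    m=(W[...,2]>.04)&(W[...,2]<.085)&(W[...,0]<.46)&(W[...,0]>.40)&(img.max(-1)<90)&(abs(W[...,1]+.027)<.07)
    q=W[m]; print(nm,len(q), np.percentile(q,[2,25,50,75,98],axis=0).round(3).tolist() if len(q) else "")
A=cv2.resize(a[180:330,260:460],(800,600)); cv2.imwrite("pics/s2.png",A); 
cv2.imwrite("pics/w2.png",c)
```

```text
lid top 8544 [ 0.58255372 -0.00335131  0.09413678]
w 2174 [[0.429, -0.08, 0.061], [0.434, -0.055, 0.065], [0.438, -0.018, 0.066], [0.443, 0.015, 0.067], [0.458, 0.029, 0.069]]
t 148 [[0.431, -0.026, 0.06], [0.436, -0.009, 0.065], [0.439, 0.009, 0.067], [0.443, 0.024, 0.069], [0.458, 0.031, 0.072]]
s 314 [[0.43, -0.083, 0.06], [0.435, -0.065, 0.066], [0.439, -0.029, 0.068], [0.445, 0.011, 0.069], [0.459, 0.028, 0.071]]
```

View pics/s2.png

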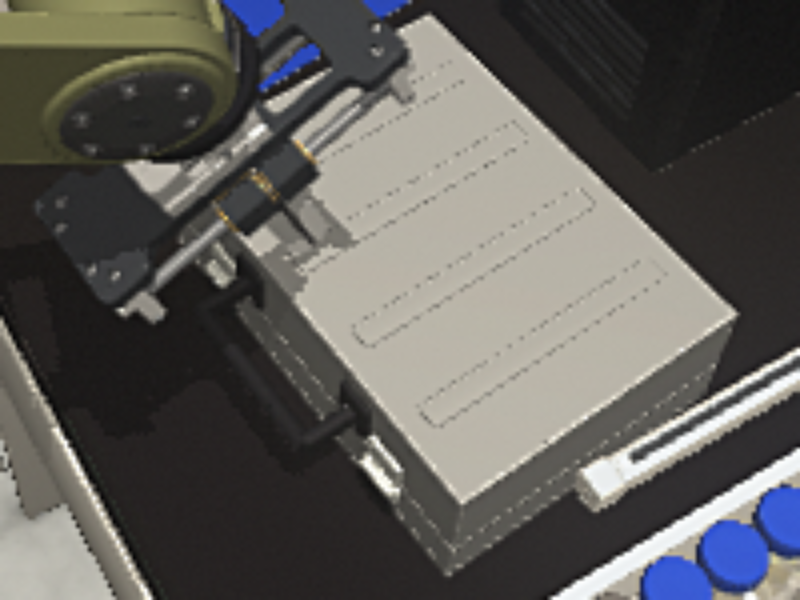

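Run:
```python
from h import *
from station import ctrl,cams
import cv2
o=ctrl.get_obs(); T=o["ee_pos"]; r=rot(o); print(T,o["eef_rot"],o["grip_width"])
for n in("scene","top","wrist"):
    i=cams.camera_info(n); p,d=cams.camera(n); w=cloud(d,i)
    c=i["world_to_cam"]@np.r_[T,1]; u=[i["fx"]*c[0]/c[2]+i["cx"],i["fy"]*c[1]/c[2]+i["cy"]]
    L=r.inv().apply((w-T).reshape(-1,3))*1000
    m=(abs(L[:,0])<60)&(abs(L[:,1])<60)&(L[:,2]>-80)&(L[:,2]<15)
    q=L[m]; print(n,"tcp px",np.round(u),len(q))
    if len(q):
        for lo in range(-80,15,10):
            s=q[(q[:,2]>=lo)&(q[:,2]<lo+10)]
            if len(s): print(lo,len(s),np.percentile(s[:,:2],[2,98],axis=0).round().tolist())
    if n=="wrist": cv2.imwrite("pics/w3.png",p)
```

```text
[ 0.48278143 -0.02540112  0.15372271] [ 2.76091577e+00 -8.19681962e-04  1.65730613e+00] 0.0007154752966157137
scene tcp px [339. 243.] 136
-80 30 [[-10.0, -11.0], [-7.0, 11.0]]
-70 26 [[-10.0, -11.0], [-2.0, 12.0]]
-60 28 [[-10.0, -11.0], [-7.0, 12.0]]
-50 25 [[-10.0, -10.0], [-7.0, 12.0]]
-40 26 [[-10.0, -10.0], [-3.0, 11.0]]
-30 1 [[-9.0, -3.0], [-9.0, -3.0]]
top tcp px [403. 237.] 17
-80 5 [[-8.0, 12.0], [-3.0, 13.0]]
-70 2 [[-6.0, 13.0], [-4.0, 13.0]]
-60 2 [[-7.0, 13.0], [-6.0, 13.0]]
-40 5 [[3.0, -6.0], [11.0, 12.0]]
-30 3 [[10.0, -5.0], [11.0, -2.0]]
wrist tcp px [318. 232.] 2186
-80 625 [[-5.0, -13.0], [11.0, 11.0]]
-70 503 [[7.0, -13.0], [10.0, 11.0]]
-60 404 [[8.0, -13.0], [11.0, 11.0]]
-50 334 [[8.0, -12.0], [10.0, 11.0]]
-40 259 [[8.0, -12.0], [10.0, 11.0]]
-30 61 [[8.0, -7.0], [10.0, 6.0]]
```

View pics/w3.png

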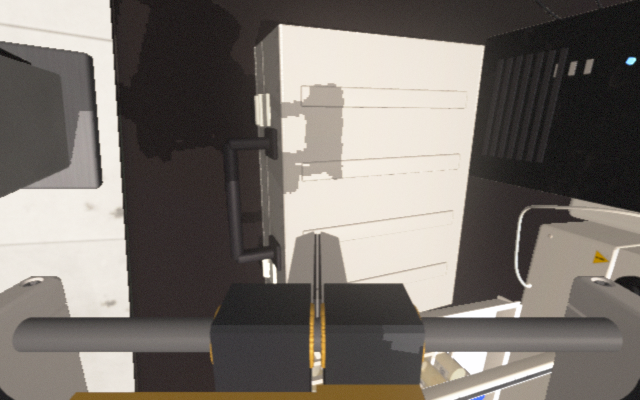

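Run:
```python
from h import *
from station import ctrl,cams
import cv2
o=ctrl.get_obs(); T=o["ee_pos"]; r=rot(o)
i=cams.camera_info("wrist"); p,d=cams.camera("wrist"); w=cloud(d,i)
L=r.inv().apply((w-T).reshape(-1,3)).reshape(w.shape)*1000
for v in range(215,286,6): print(v,[tuple(L[v,u].round().astype(int)) for u in(310,316,318,320,326)], p[v,310:327:8].mean(-1).round().tolist())
s=p[200:300,250:390]; cv2.imwrite("pics/w4.png",cv2.resize(s,(700,500),interpolation=cv2.INTER_NEAREST))
```

```text
215 [(np.int64(-8), np.int64(-5), np.int64(60)), (np.int64(-9), np.int64(0), np.int64(63)), (np.int64(-9), np.int64(2), np.int64(63)), (np.int64(-9), np.int64(3), np.int64(63)), (np.int64(-10), np.int64(9), np.int64(67))] [233.0, 233.0, 233.0]
221 [(np.int64(-13), np.int64(-6), np.int64(60)), (np.int64(-14), np.int64(0), np.int64(63)), (np.int64(-15), np.int64(2), np.int64(65)), (np.int64(-15), np.int64(3), np.int64(65)), (np.int64(-16), np.int64(9), np.int64(67))] [233.0, 232.0, 233.0]
227 [(np.int64(-19), np.int64(-6), np.int64(61)), (np.int64(-20), np.int64(0), np.int64(63)), (np.int64(-20), np.int64(2), np.int64(63)), (np.int64(-20), np.int64(3), np.int64(63)), (np.int64(-20), np.int64(9), np.int64(65))] [234.0, 230.0, 197.0]
233 [(np.int64(10), np.int64(-4), np.int64(-29)), (np.int64(-25), np.int64(0), np.int64(62)), (np.int64(-25), np.int64(2), np.int64(62)), (np.int64(10), np.int64(2), np.int64(-29)), (np.int64(10), np.int64(6), np.int64(-29))] [144.0, 219.0, 173.0]
239 [(np.int64(10), np.int64(-3), np.int64(-38)), (np.int64(9), np.int64(0), np.int64(-35)), (np.int64(8), np.in
[... 1261 characters left out ...]
np.int64(8), np.int64(1), np.int64(-71)), (np.int64(9), np.int64(2), np.int64(-72)), (np.int64(10), np.int64(5), np.int64(-75))] [132.0, 103.0, 131.0]
275 [(np.int64(10), np.int64(-3), np.int64(-79)), (np.int64(5), np.int64(0), np.int64(-70)), (np.int64(9), np.int64(1), np.int64(-77)), (np.int64(8), np.int64(2), np.int64(-77)), (np.int64(10), np.int64(4), np.int64(-79))] [131.0, 104.0, 131.0]
281 [(np.int64(10), np.int64(-2), np.int64(-85)), (np.int64(3), np.int64(0), np.int64(-72)), (np.int64(8), np.int64(1), np.int64(-82)), (np.int64(8), np.int64(2), np.int64(-82)), (np.int64(10), np.int64(4), np.int64(-85))] [131.0, 102.0, 130.0]<stdin>:7: RuntimeWarning: invalid value encountered in cast
```

View pics/w4.png

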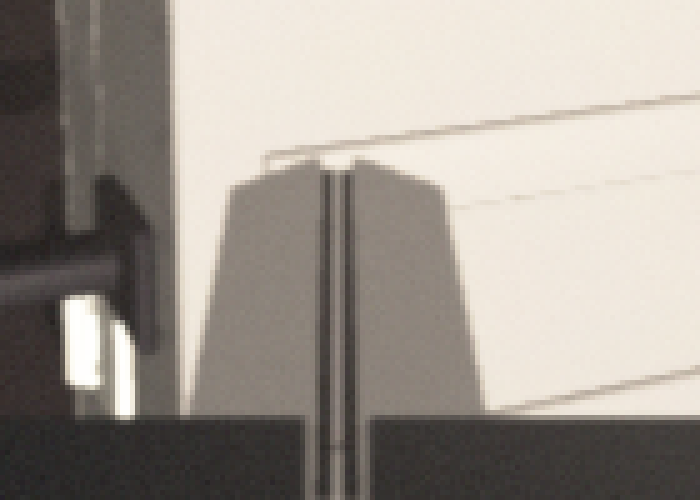

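The finger ends measure about 27 mm short of the reported TCP in all three cameras, with the pads then about 45 mm behind it. That explains the miss, so I'll use d = 43 mm and go back to the handle.

Run:
```python
from h import *
from station import ctrl
o=ctrl.get_obs()
show(o,lid(0),-47,.3);show(o,lid(0),43,.3)
```

```text
[  2. -70.  21.] [ 0.079 -0.001 -0.001] world [ 0.425 -0.029  0.107]
[  2. -77. 111.] [ 0.079 -0.001 -0.001] world [ 0.452 -0.026  0.021]
```

Call:
arm_command(plan=[[[1,-25,0,0.03,0,0,0.35],[2,-50,0,0.06,0,0,0.35],[2,-69,10,0.079,0,0,0.35],[2,-70,21,0.079,0,0,0.35],[2,-72,41,0.079,0,0,0.35],[2,-73,61,0.079,0,0,0.35],[2,-75,81,0.079,0,0,0.35],[2,-76,96,0.079,0,0,0.35],[2,-77,111,0.079,0,0,0.35],[2,-77,111,0.079,0,0,0.35],[2,-77,111,0.079,0,0,0.35]]])

```text
time_s: 5.55
ee_pos: [0.4515, -0.0259, 0.0216]
eef_rot: [2.842, -0.001, 1.657]
force: [-0.7, -0.5, -0.6]
grip_width: 0.0304
grip_force: 0.0
```

Call:
arm_command(plan=[[[0,0,0,0,0,0,1],[0,0,0,0,0,0,1],[0,0,0,0,0,0,1],[0,0,0,0,0,0,1]]])

```text
time_s: 5.95
ee_pos: [0.4507, -0.0258, 0.0215]
eef_rot: [2.843, -0.002, 1.657]
force: [-9.7, -1.5, 5.8]
grip_width: 0.0116
grip_force: 15.0
```

Run:
```python
from h import *
from station import ctrl
o=ctrl.get_obs(); print(o["ee_pos"],o["force"],o["grip_width"])
for t,ti in zip(np.linspace(0,1.4,25),np.linspace(.3,.55,25)): print(round(t,2),end=" "); show(o,lid(t),43,ti)
```

```text
[ 0.45068792 -0.02581116  0.0214761 ] [-9.6971999  -1.45726226  5.83860735] 0.011603651687019394
0.0 [-0.  1.  1.] [-0.001 -0.002 -0.   ] world [ 0.452 -0.026  0.021]
0.06 [ -0.   7. -12.] [-0.012 -0.002 -0.   ] world [ 0.454 -0.026  0.035]
0.12 [ -0.  14. -25.] [-0.022 -0.002 -0.   ] world [ 0.457 -0.026  0.049]
0.18 [ -0.  22. -37.] [-0.033 -0.002 -0.   ] world [ 0.461 -0.025  0.063]
0.23 [ -0.  31. -49.] [-0.043 -0.002 -0.   ] world [ 0.466 -0.025  0.077]
0.29 [ -0.  40. -60.] [-0.053 -0.002 -0.   ] world [ 0.471 -0.024  0.09 ]
0.35 [ -0.  50. -70.] [-0.064 -0.002 -0.   ] world [ 0.478 -0.024  0.104]
0.41 [ -0.  61. -81.] [-0.074 -0.001 -0.   ] world [ 0.485 -0.023  0.116]
0.47 [ -0.  72. -90.] [-0.085 -0.001 -0.   ] world [ 0.493 -0.023  0.129]
0.52 [ -0.  83. -99.] [-0.095 -0.001 -0.   ] world [ 0.501 -0.022  0.141]
0.58 [  -0.   95. -107.] [-0.106 -0.001 -0.   ] world [ 0.51  -0.021  0.152]
0.64 [  -0.  108. -115.] [-0.116 -0.001 -0.   ] world [ 0.52  -0.02   0.163]
0.7 [  -0.  121. -122.] [-0.126 -0.001 -0.   ] world [ 0.53  -0.019  0.173]
0.76 [  -0.  134. -128.] [-0.137 -0.0
[... 185 characters left out ...]
  0.201]
0.93 [  -0.  176. -141.] [-0.168 -0.001 -0.   ] world [ 0.577 -0.015  0.208]
0.99 [  -0.  191. -144.] [-0.178 -0.001 -0.   ] world [ 0.59  -0.014  0.215]
1.05 [  -0.  205. -146.] [-0.189 -0.001 -0.   ] world [ 0.603 -0.013  0.222]
1.11 [  -0.  220. -148.] [-0.199 -0.001 -0.   ] world [ 0.617 -0.012  0.227]
1.17 [  -0.  234. -148.] [-0.21  -0.001 -0.   ] world [ 0.631 -0.011  0.232]
1.22 [  -0.  249. -148.] [-0.22  -0.001 -0.   ] world [ 0.645 -0.009  0.236]
1.28 [  -0.  264. -147.] [-0.231 -0.001 -0.   ] world [ 0.659 -0.008  0.239]
1.34 [  -0.  278. -145.] [-0.241 -0.001 -0.   ] world [ 0.673 -0.007  0.242]
1.4 [  -0.  293. -142.] [-0.251 -0.001 -0.   ] world [ 0.688 -0.006  0.243]
```

Call:
arm_command(plan=[[[0,2,-6,-0.005,0,0,1],[0,5,-13,-0.01,0,0,1],[0,12,-26,-0.02,0,0,1],[0,20,-38,-0.03,0,0,1],[0,29,-50,-0.04,0,0,1],[0,38,-61,-0.05,0,0,1],[0,48,-71,-0.06,0,0,1],[0,59,-82,-0.07,0,0,1],[0,70,-91,-0.08,0,0,1],[0,81,-100,-0.09,0,0,1],[0,93,-108,-0.1,0,0,1],[0,106,-116,-0.11,0,0,1]]])

```text
time_s: 7.15
ee_pos: [0.5187, -0.0204, 0.1652]
eef_rot: [2.73, -0.001, 1.657]
force: [-1.2, 0.5, -2.6]
grip_width: 0.0113
grip_force: 15.0
```

Run:
```python
from h import *
from station import ctrl
o=ctrl.get_obs(); print(o["ee_pos"],o["force"],o["grip_width"])
for t,ti in zip(np.linspace(0,1.4,25)[11:],np.linspace(.3,.55,25)[11:]): print(round(t,2),end=" "); show(o,lid(t),43,ti)
```

```text
[ 0.51871613 -0.02035843  0.16516448] [-1.15257037  0.49137007 -2.5764418 ] 0.01129395176566488
0.64 [-0.  0.  3.] [-0.003 -0.001 -0.   ] world [ 0.52  -0.02   0.163]
0.7 [-0. 14. -3.] [-0.013 -0.001 -0.   ] world [ 0.53  -0.019  0.173]
0.76 [-0. 28. -7.] [-0.024 -0.001 -0.   ] world [ 0.541 -0.018  0.183]
0.82 [ -0.  42. -11.] [-0.034 -0.001 -0.   ] world [ 0.553 -0.017  0.192]
0.87 [ -0.  56. -14.] [-0.045 -0.001 -0.   ] world [ 0.565 -0.016  0.201]
0.93 [ -0.  71. -16.] [-0.055 -0.001 -0.   ] world [ 0.577 -0.015  0.208]
0.99 [ -0.  86. -17.] [-0.065 -0.001 -0.   ] world [ 0.59  -0.014  0.215]
1.05 [ -0. 100. -18.] [-0.076 -0.001 -0.   ] world [ 0.603 -0.013  0.222]
1.11 [ -0. 115. -18.] [-0.086 -0.001 -0.   ] world [ 0.617 -0.012  0.227]
1.17 [  0. 130. -16.] [-0.097 -0.001 -0.   ] world [ 0.631 -0.011  0.232]
1.22 [  0. 144. -14.] [-0.107 -0.001 -0.   ] world [ 0.645 -0.009  0.236]
1.28 [  0. 159. -12.] [-0.118 -0.001 -0.   ] world [ 0.659 -0.008  0.239]
1.34 [  0. 173.  -8.] [-0.128 -0.001 -0.   ] world [ 0.673 -0.007  0.242]
1.4 [  0. 187.  -4.] [-0.138 -0.001 -0.   ] world [ 0.688 -0.006  0.243]
```

Call:
arm_command(plan=[[[0,14,-5,-0.013,0,0,1],[0,28,-9,-0.024,0,0,1],[0,42,-13,-0.034,0,0,1],[0,56,-16,-0.045,0,0,1],[0,71,-18,-0.055,0,0,1],[0,86,-19,-0.065,0,0,1],[0,100,-20,-0.076,0,0,1],[0,115,-20,-0.086,0,0,1],[0,130,-18,-0.097,0,0,1],[0,144,-16,-0.107,0,0,1],[0,159,-14,-0.118,0,0,1],[0,173,-10,-0.128,0,0,1]]])

```text
time_s: 8.35
ee_pos: [0.6734, -0.0072, 0.2432]
eef_rot: [2.601, -0.001, 1.657]
force: [-0.5, -1.0, -0.0]
grip_width: 0.0113
grip_force: 15.0
```

Call:
arm_command(plan=[[[0,7,2,0,0,0,1],[0,14,5,0,0,0,1],[0,14,5,0,0,0,1]]])

```text
time_s: 8.65
ee_pos: [0.6874, -0.006, 0.2447]
eef_rot: [2.603, -0.001, 1.657]
force: [0.8, -1.7, -5.5]
grip_width: 0.0114
grip_force: 15.0
```

Call:
arm_command(plan=[[[0,0,0,0,0,0,0.0],[0,0,-4,0,0,0,-0.2],[0,0,-10,0,0,0,-0.2],[0,0,-25,0,0,0,-0.2],[0,0,-45,0,0,0,-0.2],[0,0,-70,0,0,0,-0.2],[0,0,-100,0,0,0,0.0],[0,-30,-120,0,0,0,0.3],[0,-60,-120,0,0,0,0.35],[0,-100,-120,0,0,0,0.35],[0,-130,-120,0,0,0,0.35],[0,-130,-120,0,0,0,0.35]]])

```text
time_s: 9.85
ee_pos: [0.5119, -0.0207, 0.2811]
eef_rot: [2.603, -0.001, 1.657]
force: [0.2, -0.4, 0.7]
grip_width: 0.0306
grip_force: 0.0
```

Run:
```python
from h import *
from station import ctrl,cams
import cv2
o=ctrl.get_obs(); print(o["ee_pos"],o["eef_rot"],o["time_s"])
for n in("top","scene"):
    i=cams.camera_info(n); p,d=cams.camera(n); cv2.imwrite(f"pics/{n}5.png",p); w=cloud(d,i); np.savez(n+"5.npz",p=p,w=w)
    L=RC.inv().apply((w-C).reshape(-1,3)).reshape(w.shape)*1000
    q=L[(L[...,2]>120)&(L[...,2]<330)&(L[...,0]>60)&(L[...,0]<170)&(abs(L[...,1])<135)]
    print(n,len(q)); 
    for z in range(120,320,20):
        s=q[(q[:,2]>=z)&(q[:,2]<z+20)]
        if len(s): print(z,len(s),np.percentile(s[:,0],[5,50,95]).round())
    # white panel back
    m=(p.min(-1)>150)&(abs(L[...,2]-69)<6)&(abs(L[...,0])<101)&(abs(L[...,1])<140)
    if m.sum(): print("panel",m.sum(),np.percentile(L[m],[1,50,99],axis=0).round().tolist())
    m=(p.max(-1)<70)&(abs(L[...,2]-82)<7)&(L[...,0]<0)&(L[...,0]>-90)&(abs(L[...,1]-50)<45)
    if m.sum(): print("foot",m.sum(),np.percentile(L[m],[5,50,95],axis=0).round().tolist())
```

```text
[ 0.51187751 -0.0207209   0.28107349] [ 2.60272978e+00 -1.00339435e-03  1.65676196e+00] 9.85
top 3154
120 3 [113. 115. 123.]
140 3 [111. 115. 129.]
160 2 [110. 118. 125.]
200 1 [111. 111. 111.]
220 783 [114. 148. 168.]
240 2024 [113. 132. 165.]
260 90 [131. 134. 142.]
280 248 [133. 137. 143.]
panel 1866 [[-95.0, -23.0, 63.0], [-17.0, 45.0, 69.0], [84.0, 123.0, 75.0]]
foot 143 [[-56.0, 19.0, 79.0], [-50.0, 51.0, 84.0], [-5.0, 82.0, 88.0]]
scene 4041
120 496 [156. 158. 161.]
140 508 [157. 159. 161.]
160 435 [157. 159. 161.]
180 5 [114. 123. 128.]
200 12 [111. 123. 134.]
220 148 [111. 149. 167.]
240 2091 [111. 132. 161.]
260 132 [129. 132. 139.]
280 214 [131. 135. 140.]
panel 1619 [[-97.0, -24.0, 63.0], [-22.0, 35.0, 70.0], [84.0, 121.0, 74.0]]
foot 153 [[-58.0, 13.0, 78.0], [-53.0, 48.0, 84.0], [-3.0, 81.0, 88.0]]
```

View pics/top5.png

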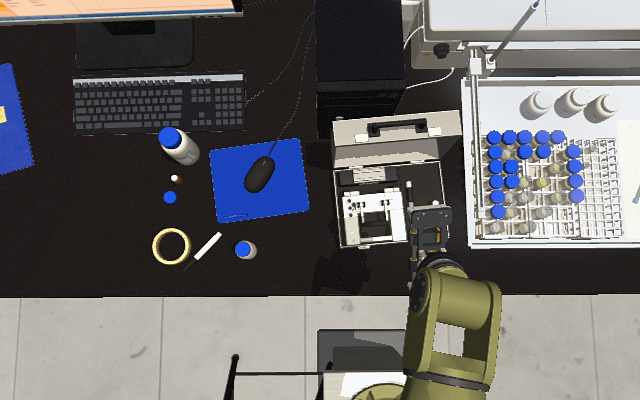

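The lid rests open (its handle is at case x +136, z 286, as expected for 1.6 rad). The top view shows the white panel near (375,215), its kickstand stowed, with the foot at case (-51,50,79) as predicted.

Run:
```python
from h import *
from station import ctrl
o=ctrl.get_obs()
show(o,foot(0),-57,.5);show(o,foot(0),43,.5)
```

```text
[ 50. -93. 124.] [ 0.042 -0.    -0.001] world [0.494 0.028 0.129]
[ 50. -98. 224.] [ 0.042 -0.    -0.001] world [0.542 0.032 0.041]
```

Call:
arm_command(plan=[[[20,-40,20,0.02,0,0,0.45],[40,-75,50,0.04,0,0,0.45],[50,-93,85,0.042,0,0,0.45],[50,-94,124,0.042,0,0,0.45],[50,-95,150,0.042,0,0,0.45],[50,-96,170,0.042,0,0,0.45],[50,-96,185,0.042,0,0,0.45],[50,-97,195,0.042,0,0,0.45],[50,-97,195,0.042,0,0,0.45],[50,-97,195,0.042,0,0,0.45]]])

```text
time_s: 10.95
ee_pos: [0.5274, 0.0308, 0.0648]
eef_rot: [2.644, -0.001, 1.657]
force: [-0.5, 0.8, 0.9]
grip_width: 0.026
grip_force: 0.0
```

Run:
```python
from h import *
from station import ctrl,cams
import cv2
o=ctrl.get_obs(); print(o["ee_pos"],o["force"],o["grip_width"])
show(o,foot(0),43,.5)
i=cams.camera_info("wrist"); p,d=cams.camera("wrist"); cv2.imwrite("pics/w6.png",p)
w=cloud(d,i); L=RC.inv().apply((w-C).reshape(-1,3)).reshape(w.shape)*1000
m=(p.max(-1)<80)&(abs(L[...,2]-82)<6)&(L[...,0]<-35)&(L[...,0]>-70)&(abs(L[...,1]-50)<45)
if m.sum(): print("foot",m.sum(),np.percentile(L[m],[5,50,95],axis=0).round().tolist())
```

```text
[0.52742965 0.03080012 0.06481494] [-0.46302062  0.81110442  0.87459669] 0.026009701275854596
[-0.  2. 28.] [-0.002 -0.001 -0.   ] world [0.542 0.032 0.041]
foot 949 [[-58.0, 32.0, 79.0], [-56.0, 59.0, 83.0], [-49.0, 81.0, 85.0]]
```

View pics/w6.png

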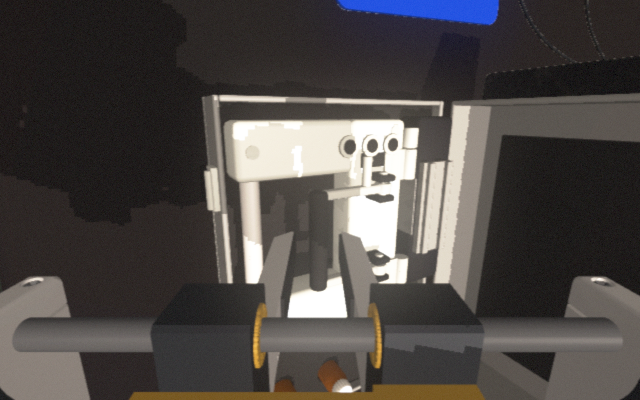

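The wrist view shows the black foot bar at column 318, midway between the fingertips (about 283 and 350), so the approach is centred.

Call:
arm_command(plan=[[[0,1,10,0,0,0,0.45],[0,1,20,0,0,0,0.45],[0,1,28,0,0,0,0.45],[0,1,28,0,0,0,0.45],[0,1,28,0,0,0,1],[0,1,28,0,0,0,1],[0,1,28,0,0,0,1],[0,1,28,0,0,0,1]]], squeeze=12)

```text
time_s: 11.8
ee_pos: [0.5414, 0.032, 0.0404]
eef_rot: [2.644, -0.001, 1.657]
force: [3.2, 0.9, -1.2]
grip_width: 0.0115
grip_force: 12.0
```

Run:
```python
from h import *
from station import ctrl
o=ctrl.get_obs(); print(o["ee_pos"],o["force"],o["grip_width"])
for a in np.linspace(0,2.3,24): print(round(a,2),end=" "); show(o,foot(a),43,.5)
```

```text
[0.54142046 0.03197293 0.04041205] [ 3.1779922   0.88159709 -1.2175571 ] 0.011456738905942681
0.0 [-0.  1. -1.] [-0.002 -0.001 -0.001] world [0.542 0.032 0.041]
0.1 [-0.  3. -5.] [-0.002 -0.001 -0.001] world [0.542 0.032 0.046]
0.2 [-0.  6. -9.] [-0.002 -0.001 -0.001] world [0.543 0.032 0.051]
0.3 [ -0.  10. -12.] [-0.002 -0.001 -0.001] world [0.544 0.032 0.056]
0.4 [ -0.  14. -16.] [-0.002 -0.001 -0.001] world [0.546 0.032 0.061]
0.5 [ -0.  18. -19.] [-0.002 -0.001 -0.001] world [0.548 0.032 0.065]
0.6 [ -0.  22. -21.] [-0.002 -0.001 -0.001] world [0.551 0.033 0.069]
0.7 [ -0.  27. -23.] [-0.002 -0.001 -0.001] world [0.554 0.033 0.073]
0.8 [ -0.  31. -25.] [-0.002 -0.001 -0.001] world [0.557 0.033 0.077]
0.9 [ -0.  36. -26.] [-0.002 -0.001 -0.001] world [0.561 0.033 0.08 ]
1.0 [ -0.  41. -27.] [-0.002 -0.001 -0.001] world [0.565 0.034 0.083]
1.1 [ -0.  46. -27.] [-0.002 -0.001 -0.001] world [0.569 0.034 0.086]
1.2 [ -0.  51. -26.] [-0.002 -0.001 -0.001] world [0.574 0.035 0.088]
1.3 [ -0.  56. -25.] [-0.002 -0.001 -0.001] world [0.578 0.035 0.089]
1.4 [ -0.  61. -24.] [-0.002 -0.001 -0.001] world [0.583 0.035 0.091]
1.5 [ -0.  65. -22.] [-0.002 -0.001 -0.001] world [0.588 0.036 0.091]
1.6 [ -0.  70. -20.] [-0.002 -0.001 -0.001] world [0.593 0.036 0.091]
1.7 [ -0.  74. -17.] [-0.002 -0.001 -0.001] world [0.598 0.037 0.091]
1.8 [ -0.  78. -14.] [-0.002 -0.001 -0.001] world [0.603 0.037 0.09 ]
1.9 [ -0.  82. -11.] [-0.002 -0.001 -0.001] world [0.608 0.038 0.089]
2.0 [-0. 85. -7.] [-0.002 -0.001 -0.001] world [0.612 0.038 0.087]
2.1 [-0. 88. -3.] [-0.002 -0.001 -0.001] world [0.617 0.038 0.084]
2.2 [-0. 90.  2.] [-0.002 -0.001 -0.001] world [0.621 0.039 0.082]
2.3 [-0. 92.  6.] [-0.002 -0.001 -0.001] world [0.625 0.039 0.079]
```

Call:
arm_command(plan=[[[0,2,-4,0,0,0,1],[0,5,-8,0,0,0,1],[0,9,-12,0,0,0,1],[0,13,-15,0,0,0,1],[0,17,-18,0,0,0,1],[0,21,-21,0,0,0,1],[0,26,-23,0,0,0,1],[0,31,-25,0,0,0,1],[0,36,-26,0,0,0,1],[0,41,-27,0,0,0,1],[0,46,-27,0,0,0,1],[0,51,-26,0,0,0,1]]])

```text
time_s: 13.0
ee_pos: [0.5739, 0.0348, 0.0877]
eef_rot: [2.644, -0.001, 1.657]
force: [-2.7, -0.6, 1.3]
grip_width: 0.0111
grip_force: 12.0
```

Call:
arm_command(plan=[[[0,5,1,0,0,0,1],[0,10,2,0,0,0,1],[0,14,4,0,0,0,1],[0,19,6,0,0,0,1],[0,23,9,0,0,0,1],[0,27,12,0,0,0,1],[0,31,15,0,0,0,1],[0,34,19,0,0,0,1],[0,37,23,0,0,0,1],[0,39,28,0,0,0,1],[0,41,31,0,0,0,1],[0,41,31,0,0,0,1]]])

```text
time_s: 14.2
ee_pos: [0.6242, 0.0391, 0.0789]
eef_rot: [2.645, -0.001, 1.657]
force: [-0.7, -2.0, -1.5]
grip_width: 0.0117
grip_force: 12.0
```

Call:
arm_command(plan=[[[0,0,0,0,0,0,0.4],[0,0,0,0,0,0,0.4],[0,0,-5,0,0,0,0.4],[0,0,-20,0,0,0,0.4],[0,0,-45,0,0,0,0.4],[0,-10,-75,0,0,0,0.4],[0,-40,-95,0,0,0,0.4],[0,-75,-100,0.05,0,0,0.4],[0,-110,-100,0.1,0,0,0.4],[0,-110,-100,0.1,0,0,0.4],[0,-110,-100,0.1,0,0,0.4]]])

```text
time_s: 15.3
ee_pos: [0.4811, 0.0266, 0.116]
eef_rot: [2.742, -0.001, 1.657]
force: [-0.8, 1.4, -0.0]
grip_width: 0.0281
grip_force: 0.0
```

Run:
```python
from h import *
from station import ctrl,cams
import cv2
o=ctrl.get_obs(); print(o["ee_pos"],o["eef_rot"])
show(o,bar(0),-48,.05);show(o,bar(0),42,.05)
for n in("wrist","top","scene"):
    i=cams.camera_info(n); p,d=cams.camera(n); cv2.imwrite(f"pics/{n}7.png",p)
    w=cloud(d,i); L=RC.inv().apply((w-C).reshape(-1,3)).reshape(w.shape)*1000
    q=L[(p.max(-1)<80)&(L[...,2]>95)&(L[...,2]<130)&(L[...,0]>5)&(L[...,0]<60)&(abs(L[...,1]-50)<35)]
    if len(q): print(n,"foot",len(q),np.percentile(q,[5,50,95],axis=0).round().tolist())
    q=L[(abs(L[...,2]-62)<6)&(L[...,0]>-97)&(L[...,0]<-79)&(abs(L[...,1]-50)<36)]
    if len(q): print(n,"bar",len(q),np.percentile(q,[5,50,95],axis=0).round().tolist())
```

```text
[0.4810957  0.02663637 0.11598458] [ 2.74225023e+00 -8.52855972e-04  1.65695198e+00]
[-0. -3.  9.] [ 0.349 -0.001 -0.   ] world [0.482 0.027 0.107]
[ -0. -33.  93.] [ 0.349 -0.001 -0.   ] world [0.487 0.027 0.017]
wrist foot 614 [[27.0, 23.0, 114.0], [29.0, 51.0, 118.0], [32.0, 80.0, 120.0]]
wrist bar 1036 [[-94.0, 21.0, 60.0], [-90.0, 55.0, 64.0], [-84.0, 83.0, 66.0]]
top foot 131 [[29.0, 22.0, 114.0], [34.0, 51.0, 119.0], [40.0, 79.0, 122.0]]
top bar 61 [[-93.0, 18.0, 60.0], [-88.0, 69.0, 63.0], [-82.0, 84.0, 67.0]]
scene foot 114 [[28.0, 17.0, 114.0], [31.0, 48.0, 119.0], [36.0, 78.0, 122.0]]
scene bar 129 [[-94.0, 17.0, 59.0], [-91.0, 47.0, 64.0], [-84.0, 79.0, 67.0]]
```

View pics/wrist7.png

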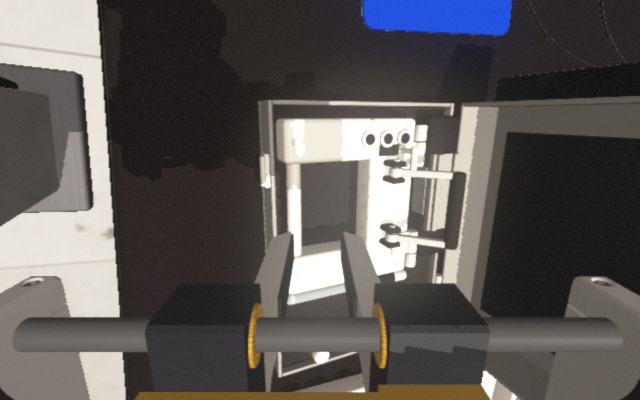

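The kickstand is fully out, foot at case (35,50,114), and the panel is still stowed. The aluminium handle bar is at about (293,170) to (293,250), matching case (-88,50,59).

Call:
arm_command(plan=[[[0,-1,2,0.12,0,0,0.4],[0,-2,5,0.24,0,0,0.4],[0,-3,9,0.349,0,0,0.4],[0,-9,27,0.349,0,0,0.4],[0,-16,45,0.349,0,0,0.4],[0,-22,63,0.349,0,0,0.4],[0,-28,80,0.349,0,0,0.4],[0,-33,93,0.349,0,0,0.4],[0,-33,93,0.349,0,0,0.4]]])

```text
time_s: 16.35
ee_pos: [0.4854, 0.0273, 0.015]
eef_rot: [3.096, -0.001, 1.657]
force: [-0.6, -0.4, 0.7]
grip_width: 0.0281
grip_force: 0.0
```

Call:
arm_command(plan=[[[0,0,0,0,0,0,1],[0,0,0,0,0,0,1],[0,0,0,0,0,0,1],[0,0,0,0,0,0,1]]], squeeze=20)

```text
time_s: 16.75
ee_pos: [0.4858, 0.0272, 0.0172]
eef_rot: [3.094, -0.001, 1.657]
force: [-4.5, -0.4, 6.5]
grip_width: 0.0115
grip_force: 20.0
```

Run:
```python
from h import *
from station import ctrl
o=ctrl.get_obs(); print(o["ee_pos"],o["force"],o["grip_width"])
ts=np.r_[0:1.5:25j,1.56,1.6]
for t in ts: print(round(t,3),end=" "); show(o,bar(t),42,.05+.45*t/1.5)
```

```text
[0.48576184 0.02720148 0.01716023] [-4.50985957 -0.39671581  6.49432105] 0.011494625913745624
0.0 [-0.  1.  0.] [-0.002 -0.001 -0.   ] world [0.487 0.027 0.017]
0.062 [-0.  2. -7.] [-0.021 -0.001 -0.   ] world [0.487 0.027 0.024]
0.125 [ -0.   3. -15.] [-0.039 -0.001 -0.   ] world [0.488 0.027 0.032]
0.188 [ -0.   4. -22.] [-0.058 -0.001 -0.   ] world [0.489 0.027 0.039]
0.25 [ -0.   7. -29.] [-0.077 -0.001 -0.   ] world [0.491 0.027 0.047]
0.312 [ -0.   9. -37.] [-0.096 -0.001 -0.   ] world [0.493 0.028 0.054]
0.375 [ -0.  12. -44.] [-0.114 -0.001 -0.   ] world [0.496 0.028 0.061]
0.438 [ -0.  16. -51.] [-0.133 -0.001 -0.   ] world [0.499 0.028 0.069]
0.5 [ -0.  20. -58.] [-0.152 -0.001 -0.   ] world [0.502 0.028 0.076]
0.562 [ -0.  24. -64.] [-0.171 -0.001 -0.   ] world [0.506 0.029 0.082]
0.625 [ -0.  28. -71.] [-0.189 -0.001 -0.   ] world [0.511 0.029 0.089]
0.688 [ -0.  34. -77.] [-0.208 -0.001 -0.   ] world [0.516 0.03  0.096]
0.75 [ -0.  39. -83.] [-0.227 -0.001 -0.   ] world [0.521 0.03  0.102]
0.812 [ -0.  45. -88.] [-0.246 -0.001 -0.   ] world [0.526 0.03  0.108]
0.875 [ -0
[... 250 characters left out ...]
.   ] world [0.551 0.033 0.128]
1.125 [  -0.   78. -111.] [-0.339 -0.001 -0.   ] world [0.558 0.033 0.132]
1.188 [  -0.   86. -115.] [-0.358 -0.001 -0.   ] world [0.565 0.034 0.136]
1.25 [  -0.   93. -118.] [-0.377 -0.001 -0.   ] world [0.573 0.034 0.14 ]
1.312 [  -0.  101. -121.] [-0.396 -0.001 -0.   ] world [0.58  0.035 0.143]
1.375 [  -0.  109. -123.] [-0.414 -0.001 -0.   ] world [0.588 0.036 0.145]
1.438 [  -0.  117. -125.] [-0.433 -0.001 -0.   ] world [0.596 0.036 0.147]
1.5 [  -0.  125. -126.] [-0.452 -0.001 -0.   ] world [0.604 0.037 0.149]
1.56 [  -0.  132. -127.] [-0.47  -0.001 -0.   ] world [0.612 0.038 0.15 ]
1.6 [  -0.  138. -127.] [-0.482 -0.001 -0.   ] world [0.617 0.038 0.151]
```

Call:
arm_command(plan=[[[0,1,-4,-0.01,0,0,1],[0,1,-8,-0.02,0,0,1],[0,2,-15,-0.04,0,0,1],[0,4,-22,-0.06,0,0,1],[0,6,-30,-0.075,0,0,1],[0,8,-37,-0.095,0,0,1],[0,11,-44,-0.115,0,0,1],[0,15,-51,-0.13,0,0,1],[0,19,-58,-0.15,0,0,1],[0,23,-65,-0.17,0,0,1],[0,28,-71,-0.19,0,0,1],[0,33,-77,-0.208,0,0,1]]])

```text
time_s: 17.95
ee_pos: [0.5106, 0.0295, 0.0942]
eef_rot: [2.895, -0.002, 1.658]
force: [-39.5, -5.6, 20.2]
grip_width: 0.0112
grip_force: 20.0
```

Run:
```python
from h import *
from station import ctrl
o=ctrl.get_obs(); print(o["ee_pos"],o["force"],o["grip_width"])
ts=np.r_[(0.6875):1.5:14j,1.56,1.6]
for t in ts: print(round(t,3),end=" "); show(o,bar(t),42,.05+.45*t/1.5)
```

```text
[0.51058845 0.02953365 0.09422138] [-39.48958715  -5.59483442  20.16850593] 0.011213993922894237
0.688 [-0.  5. -0.] [-0.009 -0.002  0.   ] world [0.516 0.03  0.096]
0.75 [-0. 12. -5.] [-0.028 -0.002  0.   ] world [0.521 0.03  0.102]
0.812 [-0. 18. -9.] [-0.047 -0.002  0.   ] world [0.526 0.03  0.108]
0.875 [ -0.  25. -13.] [-0.066 -0.002  0.   ] world [0.532 0.031 0.113]
0.938 [ -0.  33. -17.] [-0.084 -0.002  0.   ] world [0.538 0.031 0.118]
1.0 [ -0.  40. -20.] [-0.103 -0.002  0.   ] world [0.545 0.032 0.123]
1.062 [ -0.  48. -23.] [-0.122 -0.002  0.   ] world [0.551 0.033 0.128]
1.125 [ -0.  56. -25.] [-0.141 -0.002  0.   ] world [0.558 0.033 0.132]
1.188 [ -0.  64. -27.] [-0.159 -0.002  0.   ] world [0.565 0.034 0.136]
1.25 [ -0.  72. -29.] [-0.178 -0.002 -0.   ] world [0.573 0.034 0.14 ]
1.312 [ -0.  80. -30.] [-0.197 -0.002 -0.   ] world [0.58  0.035 0.143]
1.375 [ -0.  88. -30.] [-0.216 -0.002 -0.   ] world [0.588 0.036 0.145]
1.438 [ -0.  96. -31.] [-0.234 -0.002 -0.   ] world [0.596 0.036 0.147]
1.5 [ -0. 104. -30.] [-0.253 -0.002 -0.   ] world [0.604 0.037 0.149]
1.56 [ -0. 112. -30.] [-0.271 -0.002 -0.   ] world [0.612 0.038 0.15 ]
1.6 [ -0. 117. -29.] [-0.283 -0.002 -0.   ] world [0.617 0.038 0.151]
```

The force is building along the panel's radius. I'll look before pushing further.

Run:
```python
from h import *
from station import ctrl,cams
import cv2
o=ctrl.get_obs(); T=o["ee_pos"]; r=rot(o); print(T,o["force"],o["moment"])
print("TCP case",RC.inv().apply(T-C)*1000,"pad point",RC.inv().apply(T-.042*r.as_matrix()[:,2]-C)*1000)
i=cams.camera_info("scene"); p,d=cams.camera("scene"); cv2.imwrite("pics/s8.png",cv2.resize(p[150:350,260:500],(720,600)))
w=cloud(d,i); L=RC.inv().apply((w-C).reshape(-1,3)).reshape(w.shape)*1000
# panel left arm back surface slope: white points y in 95..120
q=L[(p.min(-1)>140)&(L[...,1]>95)&(L[...,1]<122)&(L[...,2]>70)&(L[...,0]<30)&(L[...,0]>-110)]
print(len(q)); 
if len(q)>20: print(np.percentile(q,[2,50,98],axis=0).round(), np.polyfit(q[:,0],q[:,2],1))
q=L[(p.min(-1)>140)&(L[...,1]>-22)&(L[...,1]<8)&(L[...,2]>70)&(L[...,0]<30)&(L[...,0]>-110)]
if len(q)>20: print(np.percentile(q,[2,50,98],axis=0).round(), np.polyfit(q[:,0],q[:,2],1))
```

```text
[0.51058845 0.02953365 0.09422138] [-39.48958715  -5.59483442  20.16850593] [-0.96479254  6.5061415  -0.05906228]
TCP case [-61.78824905  50.45371814  94.22138282] pad point [-72.0545213   50.38712265 134.94728636]
31
[[-57.  95.  73.]
 [ 17. 104.  91.]
 [ 28. 119. 134.]] [-0.58600266 98.41624671]
[[-86. -22.  74.]
 [-42.  -8. 122.]
 [ 28.   7. 144.]] [-0.598763  93.3074511]
```

View pics/s8.png

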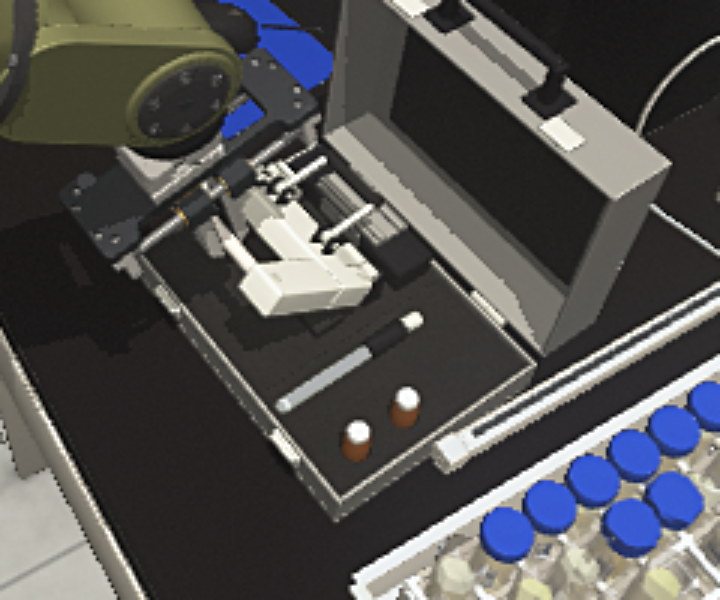

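The panel is at about 0.63 rad and the bar has rolled about 5 mm towards the tips, which squeezes the panel along its radius. I'll ease the grip and back the tool off along its axis.

Call:
arm_command(plan=[[[0,-1,-2,0,0,0,1],[0,-1,-4,0,0,0,1],[0,-1,-4,0,0,0,1]]], squeeze=7)

```text
time_s: 18.3
ee_pos: [0.5141, 0.0296, 0.0998]
eef_rot: [2.882, -0.001, 1.657]
force: [2.3, 0.9, -4.4]
grip_width: 0.0119
grip_force: 7.0
```

Run:
```python
from h import *
from station import ctrl
o=ctrl.get_obs(); T=o["ee_pos"]; r=rot(o)
for d in(36,38,40,42):
    b=RC.inv().apply(T-.001*d*r.as_matrix()[:,2]-C)*1000; v=b-[30,0,69]; print(d,b.round(1),"rad",np.hypot(v[0],v[2]).round(1),"th",np.arctan2(v[2],-v[0])+np.arctan2(10,118))
ts=np.r_[(0.6875):1.5:14j,1.56,1.6]
for t in ts: print(round(t,3),end=" "); show(o,bar(t),38,.05+.45*t/1.5)
```

```text
36 [-67.6  50.1 134.6] rad 117.6 th 0.6762569233650695
38 [-68.1  50.1 136.5] rad 119.1 th 0.6873232433931535
40 [-68.6  50.1 138.4] rad 120.6 th 0.6981108301926191
42 [-69.1  50.1 140.4] rad 122.1 th 0.7086276656180344
0.688 [-0.  0.  0.] [ 0.003 -0.001 -0.   ] world [0.514 0.029 0.099]
0.75 [-0.  7. -4.] [-0.015 -0.001 -0.   ] world [0.52  0.03  0.106]
0.812 [-0. 14. -8.] [-0.034 -0.001 -0.   ] world [0.525 0.03  0.111]
0.875 [ -0.  21. -12.] [-0.053 -0.001 -0.   ] world [0.531 0.031 0.117]
0.938 [ -0.  28. -16.] [-0.072 -0.001 -0.   ] world [0.537 0.031 0.122]
1.0 [ -0.  35. -19.] [-0.09  -0.001 -0.   ] world [0.543 0.032 0.127]
1.062 [ -0.  43. -22.] [-0.109 -0.001 -0.   ] world [0.55  0.032 0.132]
1.125 [ -0.  51. -24.] [-0.128 -0.001 -0.   ] world [0.557 0.033 0.136]
1.188 [ -0.  59. -26.] [-0.147 -0.001 -0.   ] world [0.564 0.034 0.14 ]
1.25 [ -0.  67. -27.] [-0.165 -0.001 -0.   ] world [0.571 0.034 0.143]
1.312 [ -0.  75. -28.] [-0.184 -0.001 -0.   ] world [0.579 0.035 0.146]
1.375 [ -0.  83. -29.] [-0.203 -0.001 -0.   ] world [0.586 0.036 0.149]
1.438 [ -0.  91. -29.] [-0.222 -0.001 -0.   ] world [0.594 0.036 0.151]
1.5 [ -0.  99. -28.] [-0.24  -0.001 -0.   ] world [0.602 0.037 0.153]
1.56 [ -0. 107. -28.] [-0.258 -0.001 -0.   ] world [0.61  0.038 0.154]
1.6 [ -0. 112. -27.] [-0.27  -0.001 -0.   ] world [0.615 0.038 0.154]
```

Stress is gone. I'll continue in short pieces.

Call:
arm_command(plan=[[[0,7,-5,-0.015,0,0,1],[0,14,-9,-0.035,0,0,1],[0,21,-13,-0.055,0,0,1],[0,28,-17,-0.072,0,0,1],[0,35,-20,-0.09,0,0,1],[0,43,-23,-0.11,0,0,1]]])

```text
time_s: 18.9
ee_pos: [0.5493, 0.0326, 0.1324]
eef_rot: [2.774, -0.001, 1.657]
force: [-0.9, 0.1, 0.2]
grip_width: 0.0121
grip_force: 7.0
```

Run:
```python
from h import *
from station import ctrl
o=ctrl.get_obs(); T=o["ee_pos"]; r=rot(o)
for d in(34,36,38,40):
    b=RC.inv().apply(T-.001*d*r.as_matrix()[:,2]-C)*1000; v=b-[30,0,69]; print(d,b.round(1),"rad",np.hypot(v[0],v[2]).round(1),"th",np.arctan2(v[2],-v[0])+np.arctan2(10,118))
ts=np.r_[(0.6875):1.5:14j,1.56,1.6][6:]
for t in ts: print(round(t,3),end=" "); show(o,bar(t),37,.05+.45*t/1.5)
```

```text
34 [-35.2  50.1 164.1] rad 115.3 th 1.0546844431211073
36 [-35.9  50.1 166. ] rad 117.3 th 1.058616336095478
38 [-36.6  50.1 167.9] rad 119.2 th 1.0624197352550344
40 [-37.3  50.1 169.7] rad 121.2 th 1.0661007332359225
1.062 [-0.  0. -0.] [-0.001 -0.001 -0.   ] world [0.549 0.032 0.133]
1.125 [-0.  8. -2.] [-0.019 -0.001 -0.   ] world [0.556 0.033 0.137]
1.188 [-0. 16. -3.] [-0.038 -0.001 -0.   ] world [0.563 0.034 0.141]
1.25 [-0. 24. -3.] [-0.057 -0.001 -0.   ] world [0.571 0.034 0.144]
1.312 [-0. 32. -3.] [-0.076 -0.001 -0.   ] world [0.578 0.035 0.147]
1.375 [-0. 40. -3.] [-0.094 -0.001 -0.   ] world [0.586 0.036 0.15 ]
1.438 [-0. 48. -2.] [-0.113 -0.001 -0.   ] world [0.594 0.036 0.152]
1.5 [-0. 56. -1.] [-0.132 -0.001 -0.   ] world [0.601 0.037 0.154]
1.56 [-0. 64.  1.] [-0.15  -0.001 -0.   ] world [0.609 0.038 0.155]
1.6 [-0. 69.  2.] [-0.162 -0.001 -0.   ] world [0.614 0.038 0.155]
```

Call:
arm_command(plan=[[[0,8,-2,-0.02,0,0,1],[0,16,-3,-0.04,0,0,1],[0,24,-4,-0.057,0,0,1],[0,32,-4,-0.075,0,0,1],[0,40,-4,-0.095,0,0,1],[0,48,-3,-0.113,0,0,1],[0,56,-2,-0.132,0,0,1],[0,56,-2,-0.132,0,0,1]]])

```text
time_s: 19.7
ee_pos: [0.6008, 0.037, 0.1538]
eef_rot: [2.642, -0.001, 1.657]
force: [-0.4, 0.3, 1.7]
grip_width: 0.0113
grip_force: 7.0
```

Call:
arm_command(plan=[[[0,4,0,-0.01,0,0,1],[0,7,1,-0.018,0,0,1],[0,9,1,-0.022,0,0,1],[0,9,1,-0.022,0,0,1],[0,9,1,-0.022,0,0,1]]])

```text
time_s: 20.2
ee_pos: [0.6079, 0.0377, 0.1563]
eef_rot: [2.623, -0.001, 1.657]
force: [0.9, -0.6, -10.9]
grip_width: 0.0117
grip_force: 7.0
```

Run:
```python
from h import *
from station import ctrl
o=ctrl.get_obs(); T=o["ee_pos"]; r=rot(o); print(o["force"],o["grip_width"])
for d in(36,38):
    b=RC.inv().apply(T-.001*d*r.as_matrix()[:,2]-C)*1000; v=b-[30,0,69]; print(d,b.round(1),"rad",np.hypot(v[0],v[2]).round(1),"th",np.arctan2(v[2],-v[0])+np.arctan2(10,118))
for t in(1.56,1.58,1.6,1.63): show(o,bar(t),37,.5)
```

```text
[  0.86248198  -0.62182179 -10.86589466] 0.011687410976225757
36 [ 18.   50.2 187.6] rad 119.2 th 1.5548761466292815
38 [ 17.1  50.2 189.3] rad 121.0 th 1.5481685004192944
[-0. -0.  2.] [ 0.018 -0.001 -0.001] world [0.609 0.038 0.154]
[-0.  2.  3.] [ 0.018 -0.001 -0.001] world [0.611 0.038 0.155]
[-0.  4.  4.] [ 0.018 -0.001 -0.001] world [0.613 0.038 0.155]
[-0.  7.  6.] [ 0.018 -0.001 -0.001] world [0.617 0.038 0.155]
```

Call:
arm_command(plan=[[[0,1,1,0,0,0,1],[0,2,2,0,0,0,1],[0,3,3,0,0,0,1],[0,3,3,0,0,0,1],[0,3,3,0,0,0,1]]], squeeze=12)

```text
time_s: 20.7
ee_pos: [0.6129, 0.0382, 0.1567]
eef_rot: [2.62, -0.001, 1.657]
force: [-4.7, 1.3, -0.3]
grip_width: 0.0116
grip_force: 12.0
```

Call:
arm_command(plan=[[[0,1,0,0,0,0,1],[0,2,1,0,0,0,1],[0,2,1,0,0,0,1],[0,2,1,0,0,0,1],[0,2,1,0,0,0,1]]], squeeze=20)

```text
time_s: 21.2
ee_pos: [0.6146, 0.0382, 0.1567]
eef_rot: [2.621, -0.001, 1.657]
force: [-12.4, -0.7, 4.2]
grip_width: 0.0108
grip_force: 20.0
```

Run:
```python
from h import *
from station import ctrl,cams
import cv2
o=ctrl.get_obs(); T=o["ee_pos"]; r=rot(o); print(o["force"],o["grip_width"],o["time_s"])
for d in(36,38):
    b=RC.inv().apply(T-.001*d*r.as_matrix()[:,2]-C)*1000; v=b-[30,0,69]; print(d,b.round(1),"rad",np.hypot(v[0],v[2]).round(1),"th",np.arctan2(v[2],-v[0])+np.arctan2(10,118))
i=cams.camera_info("scene"); p,d=cams.camera("scene"); cv2.imwrite("pics/s9.png",cv2.resize(p[130:330,270:510],(720,600)))
w=cloud(d,i); L=RC.inv().apply((w-C).reshape(-1,3)).reshape(w.shape)*1000
# screen face (white) slope
q=L[(p.min(-1)>120)&(L[...,1]>-26)&(L[...,1]<5)&(L[...,2]>80)&(L[...,2]<190)&(L[...,0]<40)&(L[...,0]>-20)]
print(len(q)); 
for z in range(80,200,20):
    s=q[(q[:,2]>=z)&(q[:,2]<z+20)]
    if len(s): print(z,len(s),np.percentile(s[:,0],[5,50,95]).round(1))
```

```text
[-12.3778542   -0.71909616   4.17994134] 0.01083113693483468 21.2
36 [ 24.7  50.1 188. ] rad 119.1 th 1.6104418592563499
38 [ 23.7  50.1 189.7] rad 120.9 th 1.6028708888172298
283
80 40 [ 1.8 10.  24.3]
100 75 [ 3.5  7.  24.1]
120 39 [ 5.8 13.9 26.9]
140 44 [ 7.6 15.  28.9]
160 48 [ 7.8 16.  28.7]
180 37 [ 8.4 11.4 29.4]
```

View pics/s9.png

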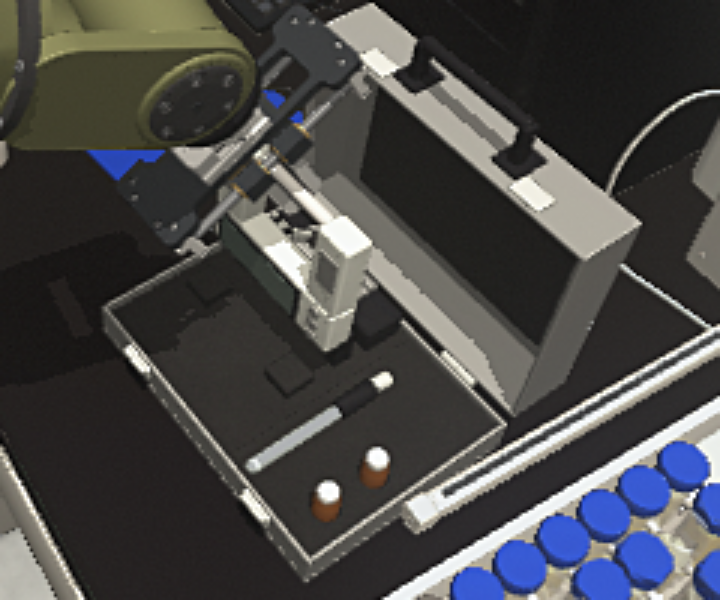

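The panel stands upright near (335,280), at about 1.60 rad, with the lid open and the vials in place. Pushing back meets a firm 12 N stop, so the foot is on its rest. I'll let it settle, then hand in.

Call:
arm_command(plan=[[[0,0,0,0,0,0,1],[0,0,0,0,0,0,1],[0,0,0,0,0,0,1],[0,0,0,0,0,0,1],[0,0,0,0,0,0,1]]])

```text
time_s: 21.75
ee_pos: [0.6146, 0.0382, 0.1568]
eef_rot: [2.621, -0.001, 1.657]
force: [-12.8, 0.3, 4.2]
grip_width: 0.0112
grip_force: 20.0
```

Run:
```python
from station import ctrl
o=ctrl.get_obs(); print(o["force"],o["grip_force"],o["ee_pos"])
if -25<o["force"][0]<-6 and o["grip_force"]>15: print(ctrl.hand_in())
```

```text
[-12.83556371   0.26888793   4.18161447] 20.001622438430786 [0.61455005 0.03824363 0.15675003]
the job is handed in; nothing more can be done
None
```

I handed the job in at about 22 s, with no verdict shown: the lid is open on its stop, the kickstand is fully out, and the gripper is holding the panel upright at about 1.60 rad with about 13 N pressing it back, which should keep the kickstand's foot on its rest.

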